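# Wet a brush at the plunger can and degrease a bracket

### The arm

A 7-joint arm with a two-finger parallel gripper is mounted at the origin on the work surface; the furniture and walls round the work are solid. World frame = base frame: x ahead of the robot, y to its left, z up, the work surface at z = 0. Lengths are in m, angles in rad, forces in N, time in s.
With the tool pointing down it reaches from about 0.4 to 0.9 m from the base axis. Payload 5.6 kg.
Tool frame: the origin (TCP) lies midway between the tips of the shut fingers; the grasp point (between the pads) lies 19 mm behind it; z points along the fingers, y is the line along which they close (so a half turn about z gives the same grasp; the last joint's range is limited). The gripper opens to 92 mm and grips with 3 to 60 N. Pads are 20 mm wide; open, the fingers measure 128 mm over their backs; the gripper's body (75 mm by 189 mm) begins 69 mm behind the grasp point.
Start: joints at [-1.358, 0.468, -0.012, 1.603, 0.006, 1.071, -0.056], TCP at [0.165, 0.629, 0.215] pointing down, gripper open.
Joint ranges: [-2.53, 2.53], [-0.31, 2.02], [-1.57, 1.55], [0.28, 2.44], [-1.29, 4.43], [0.15, 1.84], [-2.92, 2.92]. Speed limits (rad/s): [2.57, 2.57, 3.14, 3.14, 3.14, 3.14, 3.14].

### API

Orientations are given as a 3x3 rotation matrix whose columns are the frame's x, y, z axes.
In Python, from station import env, effector, read_camera, camera_info gives the robot as it stands (env), with the cameras as plain functions and the gripper (effector). Calls block until the motion is done:
- env.reach(position, orientation): joint-space move of the TCP to a pose.
- env.movel(position, frame=None, rate=0.15): straight line of the TCP; frame=None keeps the orientation; rate is the mean speed in m/s.
- env.goto_joints(angles): joint-space move.
- effector.release() and effector.grasp(squeeze=None): open the fingers fully, or close them until they stop; squeeze is the grip in N (None keeps the last).
- env.pause(seconds).
- env.inverse_kinematics(position, orientation): joint angles nearest the present ones, or None.
- read_camera(name): name is "scene" or "side" or "wrist"; returns (picture, depth): 384x512x3 uint8, red, green, blue; 384x512 float32, m along the optical axis (not along the pixel's ray), 0 where there is no reading.
- camera_info(name): a dict with "intrinsics" (3x3 intrinsics, pixels), "dist_coeffs" ([k1, k2, p1, p2, k3] as OpenCV has them; the pictures are not rectified), "eye" and "rotation" of the camera in the world; the wrist camera has in their place "T_tool_cam" (4x4, takes a point from camera to tool coordinates, whose origin is the TCP and whose axes are the flange's). Camera axes: x right, y up, looking along -z (the intrinsics and any distortion apply to the point x, -y, -z); pixel columns grow to the right and rows downward; lengths in m; the calibration is good to about 2 mm. A picture is of the moment at which its call begins: read the wrist's pose just before it. camera_info takes no time and is no camera call.
A pose or a line that the arm cannot do raises env.PlanningError and nothing moves.
- env.finish_job(): hands the job in; it is judged then, once.
Readings, each from a call of its own:
- env.read_t(): time.
- env.read_joint_positions(): joint angles.
- env.read_joint_velocities(): joint speeds.
- env.read_tau(): joint torques, N m.
- env.read_ee_pos(): TCP position.
- env.read_tcp_rot(): TCP orientation.
- env.read_wrist_force(): force on the tool from outside, world axes, zero at the start.
- env.read_moment(): the same for the moment, N m.
- env.read_gripper_width(): finger opening in m.
- env.read_grasp_force(): force on a finger pad.
Only numpy, scipy, OpenCV 4.12 (cv2) and the standard library are available. Lean on these libraries where they do the work, as an engineer would, in place of code of your own. Each camera call takes 0.05 s, during which the arm holds its last target. There are 200 camera calls.

### The job

The steel bracket has to be degreased. Take the brush out of its rack, press its bristles well down on the sprung pan in the dish of the plunger can to wet them, and lift it out; then, with the bristles touching, brush down the bracket's flat foot from the upright leg out to the free end, and stand the brush back in its slot in the rack, bristles down. Leave the can and the bracket where they stand and do not knock the things around them.

Things in the scene. Friction and masses are not known exactly. Their poses are not given: they have to be found in the camera images.
- brush: Flat brush, 212 mm, beech handle, 80 g; at the start it stands in the rack's slot, handle up, perhaps leaning slightly. y runs from bristles to handle, x across the width, z through the thickness; its centre is at (0, 0, 8) mm. Bristles y -105 to -57 (58 x 16 mm, stiff), ferrule to -22, tapering shoulder to +34, handle to +106 (19 mm wide, 12 mm thick: grip it here, across the 12 mm).
- brush_tip (a point): Middle of the bristle ends: (0, -105, 8) mm in the brush's frame, the lowest point of the standing brush.
- rack: Low grey sheet-steel brush rack fixed to the bench, 90 mm (x) by 156 mm (y), 72 mm high: a drip tray, its floor 4 mm above the bench, and a slotted plate over it. Origin: centre of its underside; z up. A marker pen (fixed) stands in a small hole 58 mm to the +y side of the brush's slot, its top 124 mm above the bench.
- slot (a point): Centre of the brush's slot, at the top of the rack's plate, 72 mm above the bench; same axes as the rack. The slot is 28 mm (x) by 70 mm (y), right through the 5 mm plate; the brush stands in it with its bristle ends on the tray floor 68 mm below, its width along y.
- can: Plunger can: squat round grey steel can, 126 mm across, with an open round steel dish on a neck on top of it, the dish's rim 126 mm above the bench. Loose, 1.3 kg, origin: centre of its underside; z up. The dish's inside is 100 mm across at the rim and about 95 mm at the pan.
- pan_rest (a point): Centre of the top face of the can's sprung pan (a flat perforated metal disc, 84 mm across, lying in the dish) when it is up: 106 mm above the bench, 20 mm below the dish's rim.
- dasher (a joint): How far the sprung pan is pressed down, m: 0 up at rest, 0.016 fully down. It starts to move at about 3 N and needs about 7 N to go fully down; it springs back up when let go.
- bracket: Steel angle bracket, loose, about 1 kg, its flat foot on the bench: foot 150 mm (x) by 76 mm (y), 6 mm thick, two 11 mm holes; an upright leg 70 mm high rises from the foot's +x end. Origin: centre of the foot's underside, z up; the foot's top is at z = 6 mm, the leg's inner face at x = +69 mm (rounded bead in the corner from +58 mm), the free end at x = -75 mm.
- parts_cabinet: Grey steel cabinet of small drawers at the back of the bench, fixed: 300 mm wide (y), its top 210 mm high with a carrying handle to 250 mm; it stands between the left and the right part of the work area. Origin: centre of its underside; the drawer fronts are 70 mm in front of it (-x), one drawer stands open to 110 mm. Carry the brush round the front of it or well over it.
- wax_tin: Flat round green tin, 70 mm across, 38 mm high, loose; origin: centre of its underside. Bystander.
- spray_can: Spray can, 59 mm across, 180 mm high, standing; origin: centre of its underside. Bystander.
- bottle_glue: White bottle with a spout, 61 mm across, 185 mm high, standing; origin: centre of its underside. Bystander.
- tape_measure: Tape measure, 36 x 88 mm, 69 mm high, standing on the bench; origin: centre of its underside. Bystander.
- sanding_block: Cork sanding block, 66 x 100 x 27 mm, lying on the bench; origin: centre of its underside. Bystander.

How it is judged:
By the outcome, as a careful person would: the job done as asked, in the order asked, and still so for the second after the job is handed in, with the robot touching nothing.
It also fails if it takes over 67 s, if anything falls off the work surface, if the arm or the gripper's body presses on something with over 40 N, if the wrist force passes 120 N, or if a joint passes its speed limit or range.

## Working session

There is one attempt and no reset: what is moved stays moved. The work goes in short steps, each a Python script; the robot and the scene stay as the last script left them, time stands still between calls to the robot, and variables do not carry over. Pictures are saved under pics/ and viewed, at most 10 in all, crops included, and the job is handed in when it is done.

```bash
mkdir -p pics; ls
cat > h.py <<'E'
import numpy as np, cv2
from station import env, effector, read_camera, camera_info
def cloud(name, pose=None):
    """world point per pixel"""
    if name=="wrist":
        p=np.array(env.read_ee_pos()); R=np.array(env.read_tcp_rot())
    pic,d=read_camera(name); i=camera_info(name)
    K=np.array(i["intrinsics"]); D=np.array(i["dist_coeffs"],float)
    h,w=d.shape; uv=np.stack(np.meshgrid(np.arange(w),np.arange(h)),-1).reshape(-1,1,2).astype(np.float64)
    n=cv2.undistortPoints(uv,K,D).reshape(h,w,2)
    pc=np.stack([n[...,0]*d,-n[...,1]*d,-d],-1)
    if name=="wrist":
        T=np.array(i["T_tool_cam"]); pc=pc@T[:3,:3].T+T[:3,3]; P=pc@R.T+p
    else: P=pc@np.array(i["rotation"]).T+np.array(i["eye"])
    P[d<=0]=np.nan
    return pic,d,P
E
python3 - <<'E'
from h import *
for n in ["scene","side"]:
    pic,d,P=cloud(n); cv2.imwrite(f"pics/{n}0.png",cv2.cvtColor(pic,cv2.COLOR_RGB2BGR)); np.savez(f"/tmp/{n}0.npz",pic=pic,P=P,d=d)
    i=camera_info(n); print(n,i["eye"],np.round(i["rotation"],2).tolist(),(d>0).mean())
    print(np.round(i["intrinsics"],1).tolist(),i["dist_coeffs"])
print(camera_info("wrist")["T_tool_cam"],env.read_t(),env.read_tcp_rot())
E
```

```text
pics
station.py
scene [ 0.02797052 -0.84883284  0.57557648] [[0.91, 0.2, -0.37], [-0.42, 0.45, -0.79], [0.01, 0.87, 0.49]] 0.9958699544270834
[[388.9, 0.0, 260.2], [0.0, 388.9, 188.2], [0.0, 0.0, 1.0]] [-0.10350441  0.          0.          0.          0.        ]
side [-0.00188421 -0.9356008   0.71536296] [[0.92, 0.19, -0.35], [-0.4, 0.49, -0.78], [0.02, 0.85, 0.53]] 0.9960886637369791
[[351.2, 0.0, 256.4], [0.0, 351.2, 192.3], [0.0, 0.0, 1.0]] [-0.07407696  0.          0.          0.          0.        ]
[[ 4.30285978e-04  9.60393659e-01  2.78646433e-01  8.02000034e-02]
 [ 9.99999494e-01 -6.66482106e-04  7.52923429e-04  5.12297020e-04]
 [ 9.08815748e-04  2.78645968e-01 -9.60393460e-01 -1.71171896e-01]
 [ 0.00000000e+00  0.00000000e+00  0.00000000e+00  1.00000000e+00]] 0.1 [[-9.67460488e-01  2.53022005e-01 -2.64191434e-04]
 [ 2.53022106e-01  9.67459259e-01 -1.54816541e-03]
 [-1.36125467e-04 -1.56463513e-03 -9.99998767e-01]]
```

View pics/scene0.png

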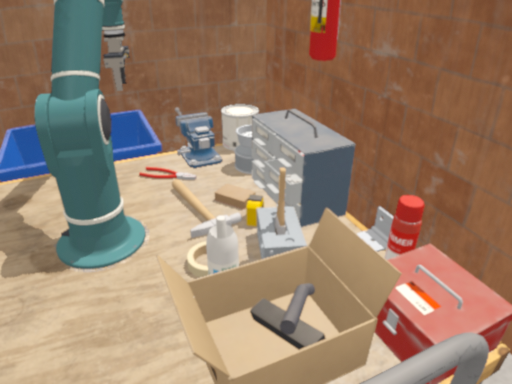

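View pics/side0.png

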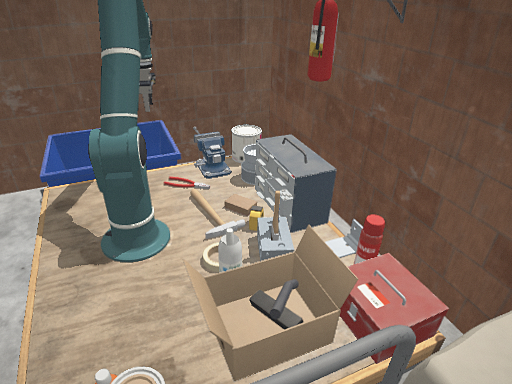

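The scene view shows the brush and rack near (280,230), the can partly hidden behind the cabinet at (245,150), and the bracket at (375,235) between the cabinet and the red spray can. The bottle is at (222,245). The side view shows the same things: brush (276,215), bracket (350,240), can (250,165).

Run:
```python
import numpy as np
for n,pts in [("scene",dict(brush=(282,172),brushlow=(281,200),rack=(268,222),rackR=(300,240),can=(243,135),can2=(241,160),brl=(384,222),brf=(370,236),spray=(409,201),bottle=(223,222),bottle2=(223,250),cabtop=(300,140),cabcorner=(252,118),cork=(232,194),yellow=(254,205),cabR=(340,190),toolbox=(440,290),boxflap=(330,240),white=(240,110),blue=(200,130))),
 ("side",dict(brush=(277,197),rack=(265,235),can=(250,150),can2=(247,175),brl=(353,232),brf=(343,245)))]:
    P=np.load(f"/tmp/{n}0.npz")["P"]
    for k,(u,v) in pts.items(): print(n,k,np.round(P[v,u],3))
import cv2
# height map top-down from both clouds
A=np.concatenate([np.load(f"/tmp/{n}0.npz")["P"].reshape(-1,3) for n in("scene","side")]);C=np.concatenate([np.load(f"/tmp/{n}0.npz")["pic"].reshape(-1,3) for n in("scene","side")])
m=(A[:,0]>.1)&(A[:,0]<1.1)&(A[:,1]>-.7)&(A[:,1]<.7)&(A[:,2]<.4)&(A[:,2]>-.05)
A,C=A[m],C[m];o=np.argsort(A[:,2]);A,C=A[o],C[o]
im=np.zeros((500,700,3),np.uint8)
u=((.7-A[:,1])*500).astype(int);v=((1.1-A[:,0])*500).astype(int)
for du in(0,1):
  for dv in (0,1): im[np.clip(v+dv,0,499),np.clip(u+du,0,699)]=C[:,::-1]
for k in range(14): cv2.putText(im,f"{.7-k*.1:.1f}",(k*50,10),0,.35,(0,255,255)); 
for k in range(10): cv2.putText(im,f"{1.1-k*.1:.1f}",(0,k*50+4),0,.35,(0,255,255)); cv2.line(im,(0,k*50),(699,k*50),(60,60,0),1)
cv2.imwrite("pics/top.png",im)
```

```text
scene brush [ 0.374 -0.223  0.214]
scene brushlow [ 0.374 -0.223  0.146]
scene rack [ 0.36  -0.191  0.073]
scene rackR [ 0.394 -0.279  0.072]
scene can [0.465 0.203 0.127]
scene can2 [0.456 0.2   0.043]
scene brl [ 0.637 -0.272  0.045]
scene brf [ 0.607 -0.265  0.007]
scene spray [ 0.578 -0.383  0.181]
scene bottle [ 0.215 -0.3    0.182]
scene bottle2 [ 0.206 -0.319  0.135]
scene cabtop [ 0.499 -0.082  0.211]
scene cabcorner [0.467 0.139 0.202]
scene cork [0.359 0.035 0.028]
scene yellow [ 0.37  -0.091  0.06 ]
scene cabR [ 0.584 -0.154  0.086]
scene toolbox [ 0.519 -0.545  0.104]
scene boxflap [ 0.38  -0.398  0.157]
scene white [0.545 0.422 0.133]
scene blue [0.358 0.307 0.124]
side brush [ 0.377 -0.224  0.204]
side rack [ 0.35  -0.217  0.075]
side can [0.505 0.276 0.105]
side can2 [0.461 0.196 0.038]
side brl [ 0.639 -0.26   0.032]
side brf [ 0.593 -0.277  0.007]
```

View pics/top.png

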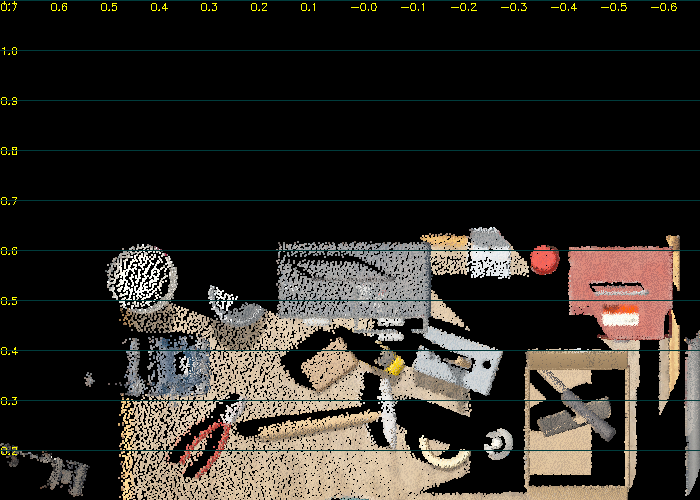

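The top-down map shows the cabinet at x 0.46–0.62, y −0.12…0.17, the can near (0.50, 0.27), the rack near (0.39, −0.2) and the bracket near (0.58, −0.26). Next I take wrist views of the can, the rack and the bracket.

Run:
```python
from h import *
Z=np.load("/tmp/scene0.npz")["P"]; m=(Z[...,2]>.3)&(Z[...,1]<.2)&(Z[...,1]>-.5); print("wall x",np.nanpercentile(Z[m][:,0],[1,5,50]))
print(camera_info("wrist")["intrinsics"],camera_info("wrist")["dist_coeffs"])
R=np.array([[-1,0,0],[0,1,0],[0,0,-1.]]).T
def shot(n):
    pic,d,P=cloud("wrist"); np.savez(f"/tmp/{n}.npz",pic=pic,P=P,d=d); print(n,env.read_t(),env.read_ee_pos(),np.round(P[192,256],3)); return cv2.cvtColor(pic,cv2.COLOR_RGB2BGR)
env.reach([.46,.26,.36],R); env.pause(.2); a=shot("wcan")
env.reach([.47,-.23,.36],R); env.pause(.2); b=shot("wrack")
print(env.read_joint_positions())
o=np.hstack([a,b]); cv2.imwrite("pics/w1.png",cv2.resize(o,(800,300),interpolation=cv2.INTER_AREA))
cv2.imwrite("pics/wrack.png",b)
```

```text
wall x [-0.06488117 -0.04642386  0.04306287]
[[324.05419287   0.         256.07512476]
 [  0.         324.05419287 192.86502497]
 [  0.           0.           1.        ]] [0.01312077 0.         0.         0.         0.        ]
wcan 2.15 [0.45970545 0.26060909 0.35972906] [0.501 0.261 0.106]
wrack 4.1833 [ 0.47029455 -0.22939355  0.35989985] [ 0.543 -0.229 -0.001]
[-0.25857368  0.13090863  0.73076104  1.758964   -0.09085339  1.28620784
  2.06548873]
```

View pics/w1.png

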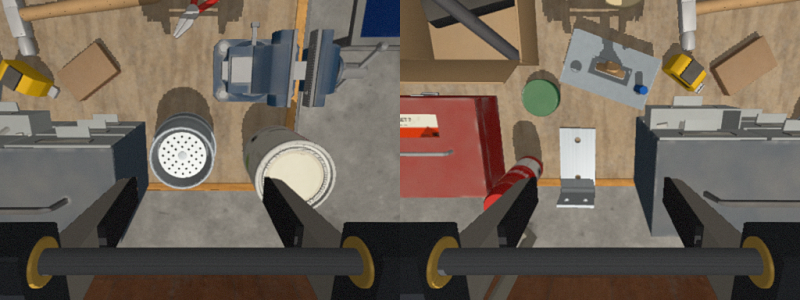

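The left half (can view) shows the perforated pan at about (183,155) in the dish, clear of the vise and the white tub. The right half shows the rack plate around (608,65) with the brush in its slot and the blue pen at (640,90). It also shows the bracket at (575,165), leg toward +x, and the green tin at (541,97). Next I measure each of these.

Run:
```python
import numpy as np, cv2
def L(n): z=np.load(f"/tmp/{n}.npz"); return z["pic"],z["P"]
def box(p): 
    r=cv2.minAreaRect((p[:,:2]*1000).astype(np.float32)); return np.round(r[0],1),np.round(r[1],1),round(r[2],2),np.round(cv2.boxPoints(r)).tolist()
pic,P=L("wcan"); x,y,z=P[...,0],P[...,1],P[...,2]
near=(np.hypot(x-.49,y-.27)<.09)
for lo,hi,t in[(.100,.112,"pan"),(.120,.132,"rim")]:
    m=near&(z>lo)&(z<hi); q=P[m]; (c,r)=cv2.minEnclosingCircle((q[:,:2]*1000).astype(np.float32)); print(t,m.sum(),np.round(c,1),round(r,1),np.median(q[:,2]),np.percentile(q[:,0],[1,99]),np.percentile(q[:,1],[1,99]))
pic,P=L("wrack"); x,y,z=P[...,0],P[...,1],P[...,2]
m=(z>.066)&(z<.078)&(x>.27)&(x<.47)&(y>-.32)&(y<-.1)
n,lab,st,_=cv2.connectedComponentsWithStats(m.astype(np.uint8)); k=1+st[1:,4].argmax(); m=lab==k
q=P[m]; print("plate",m.sum(),np.median(q[:,2]),box(q))
ax=lambda a:None
# brush points above plate
rc=cv2.minAreaRect((q[:,:2]*1000).astype(np.float32)); c=np.array(rc[0])/1000
b=(np.abs(x-c[0])<.06)&(np.abs(y-c[1])<.08)&(z>.085)
q=P[b]; C=pic[b]
wood=(C[:,0].astype(int)-C[:,2]>30)
for lo,hi in[(.08,.12),(.12,.16),(.16,.2),(.2,.208),(.208,.23)]:
    s=wood&(q[:,2]>=lo)&(q[:,2]<hi)
    if s.sum()>4: print("brush",lo,s.sum(),q[s].mean(0).round(4),box(q[s])[1:3])
s=(C[:,2].astype(int)-C[:,0]>40); print("pen",s.sum(),q[s].mean(0).round(4) if s.any() else 0, q[s][:,2].max() if s.any() else 0)
# bracket
m=(x>.45)&(x<.66)&(y>-.33)&(y<-.17)&(z>.0035)&(z<.012)
n,lab,st,_=cv2.connectedComponentsWithStats(m.astype(np.uint8)); k=1+st[1:,4].argmax(); mm=lab==k
q=P[mm]; print("foot",mm.sum(),np.median(q[:,2]),box(q))
m=(x>.5)&(x<.72)&(y>-.33)&(y<-.17)&(z>.06)&(z<.08); q=P[m]; print("legtop",m.sum(),q.mean(0),box(q))
# table reference
print("table",np.nanmedian(z[(x>.45)&(x<.55)&(y>-.2)&(y<-.16)]))
# surroundings heights
m=(z>.02)&(x>.42)&(x<.7)&(y>-.42)&(y<-.1)
gr=(pic[...,1].astype(int)-pic[...,0]>20)&(z>.02)&(z<.06)&(y<-.2); q=P[gr]; print("tin",box(q)[:2])
```

```text
pan 3098 [510.9 230.2] 48.7 0.10687214283145793 [0.4707068 0.5577786] [0.18573538 0.27379696]
rim 890 [510.2 230.4] 55.3 0.12650152873018888 [0.45617555 0.56352036] [0.18110798 0.2846354 ]
plate 6625 0.07303739669145548 (array([ 378.5, -212.1]), array([157.2,  89.8]), 71.09, [[311.0, -272.0], [396.0, -301.0], [447.0, -152.0], [362.0, -123.0]])
brush 0.08 118 [ 0.3799 -0.2136  0.1086] (array([47.6, 11. ]), 71.65)
brush 0.12 82 [ 0.3803 -0.215   0.1287] (array([31.9, 10.5]), 71.67)
brush 0.16 12 [ 0.3843 -0.2153  0.1813] (array([10. ,  0.1]), 71.28)
brush 0.2 19 [ 0.3801 -0.2175  0.2056] (array([19.5,  8.1]), 67.16)
brush 0.208 240 [ 0.3788 -0.2144  0.2157] (array([17.6, 11.5]), 71.64)
pen 128 [ 0.4086 -0.1629  0.1192] 0.12717486405811768
foot 3331 0.006718691507297203 (array([ 561.2, -277.3]), array([ 75.9, 137.8]), 88.78, [[492.0, -314.0], [629.0, -317.0], [631.0, -241.0], [493.0, -238.0]])
legtop 320 [ 0.63824668 -0.27742555  0.06808957] (array([ 639.6, -278.8]), array([75.4,  7.8]), 89.33, [[635.0, -316.0], [643.0, -317.0], [644.0, -241.0], [636.0, -241.0]])
table 0.4180473714709485
tin (array([ 428.8, -342.5]), array([67.5, 68.1]))
```

```bash
python3 -c "
import cv2;b=cv2.imread('pics/wrack.png')[10:150,180:360];cv2.imwrite('pics/rk.png',cv2.resize(b,None,fx=4,fy=4,interpolation=cv2.INTER_CUBIC))"
```

```text
(no output)
```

View pics/rk.png

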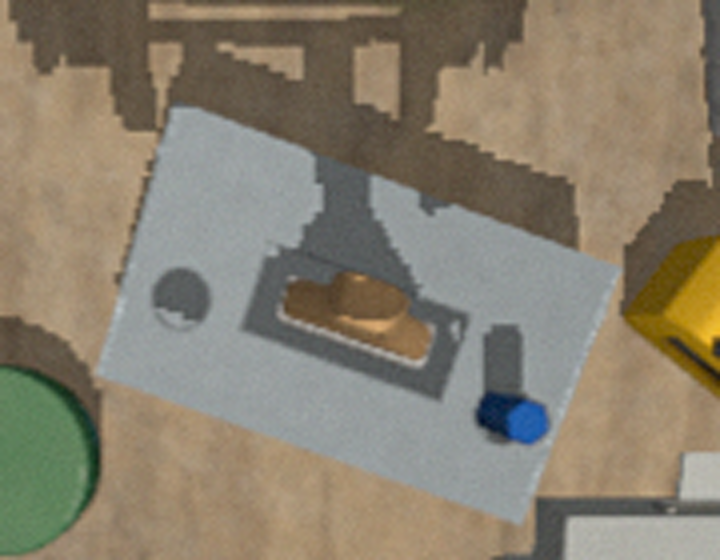

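The crop shows the brush standing nearly centred in the dark slot, which is centred at about crop (356,324) with corners (270,248), (243,328), (440,398) and (468,318). The pen cap is at (520,418). All sizes agree with the data: plate 157×90 mm at z 0.073, handle top 17.6×11.5 mm at z 0.216, foot top at z 0.0067, pan at z 0.107. I grip the brush next.

```bash
cat >> h.py <<'E'
a=np.radians(71.3); S=-1
ry=np.array([np.cos(a),np.sin(a),0]); rx=np.array([ry[1],-ry[0],0])
def down(y):
    y=np.array(y,float); y/=np.linalg.norm(y); z=np.array([0,0,-1.]); return np.column_stack([np.cross(y,z),y,z])
RB={s:down(s*rx) for s in(1,-1)}
G=np.array([.3788,-.2144,.171]); PAN=np.array([.5105,.2303]); LEN=.166
E
python3 - <<'E'
from h import *
from h import ry,rx
z=np.load("/tmp/wrack.npz"); P=z["P"]
for u,v in[(270,248),(243,328),(440,398),(468,318)]:
    uu,vv=int(180+u/4),int(10+v/4); print("slot corner",np.round(P[vv-1:vv+2,uu-1:uu+2].reshape(-1,3)[np.nanargmax(P[vv-1:vv+2,uu-1:uu+2,2])],3))
for s in(1,-1):
    for n,p in dict(above=[*G[:2],.27],g=G,hi=[*G[:2],.48],mid=[.47,0,.48],can=[*PAN,.48],press=[*PAN,.256]).items():
        q=env.inverse_kinematics(p,RB[s]); print(s,n,None if q is None else np.round(q,2))
    for n,p in dict(bs=[.615,-.278,.3],b1=[.615,-.278,.172],b2=[.49,-.277,.172]).items():
        q=env.inverse_kinematics(p,down([s,-.02*s,0])); print(s,n,None if q is None else np.round(q,2))
E
```

```text
slot corner [ 0.355 -0.242  0.075]
slot corner [ 0.383 -0.252  0.074]
slot corner [ 0.405 -0.181  0.076]
slot corner [ 0.378 -0.173  0.074]
1 above [-0.39 -0.    0.85  2.07  0.    1.07  0.13]
1 g [-0.36  0.2   0.9   2.19 -0.21  0.84  0.35]
1 hi [-0.37 -0.16  0.71  1.71  0.1   1.55  0.01]
1 mid [-0.61 -0.04  0.53  1.64  0.02  1.54 -0.41]
1 can [-0.8   0.16  0.37  1.44 -0.06  1.55 -0.75]
1 press [-0.87  0.28  0.47  1.81 -0.14  1.09 -0.67]
1 bs [-0.23  0.57  0.94  1.48 -0.47  1.32  0.73]
1 b1 [-0.2   0.69  0.89  1.62 -0.58  1.12  0.81]
1 b2 [-0.22  0.48  0.89  1.9  -0.45  0.97  0.85]
-1 above None
-1 g [ 1.38  0.37 -1.09  2.1   0.42  0.91  2.87]
-1 hi [ 1.89 -0.07 -1.32  1.62 -0.07  1.54 -2.9 ]
-1 mid [-0.59 -0.04  0.51  1.64  0.02  1.54  2.73]
-1 can [-0.97  0.16  0.58  1.45 -0.09  1.55  2.42]
-1 press [-0.86  0.28  0.46  1.81 -0.14  1.08  2.46]
-1 bs [-0.39  0.78  1.35  1.49 -0.76  1.47 -2.19]
-1 b1 [ 1.11  1.   -1.33  1.52  0.98  1.4   2.84]
-1 b2 [ 1.34  0.82 -1.32  1.81  0.85  1.23  2.89]
```

The slot centre is (0.380, −0.212), within 2 mm of the brush, and the s=+1 branch reaches every pose. Now I grasp and lift.

Run:
```python
from h import *
R=RB[1]
env.reach([*G[:2],.30],R); env.movel(G,R,.15); print(env.read_t(),env.read_ee_pos())
f0=np.array(env.read_wrist_force())
effector.grasp(45); print("w",env.read_gripper_width(),env.read_grasp_force(),"df",np.array(env.read_wrist_force())-f0, env.read_ee_pos())
env.movel([*G[:2],.48],R,.2); env.pause(.2)
print(env.read_t(),env.read_gripper_width(),env.read_grasp_force(),env.read_wrist_force())
q0=env.read_joint_positions()
pic,d,P=cloud("scene"); np.savez("/tmp/lift.npz",pic=pic,P=P)
cv2.imwrite("pics/lift.png",cv2.cvtColor(pic,cv2.COLOR_RGB2BGR)[0:280,150:450])
m=(np.abs(P[...,0]-.379)<.06)&(np.abs(P[...,1]+.214)<.06)&(P[...,2]>.25)&(P[...,2]<.44)
q=P[m]
for lo in np.arange(.25,.44,.02):
    s=(q[:,2]>=lo)&(q[:,2]<lo+.02)
    if s.sum()>3: e=q[s]-[*G[:2],0]; print(round(lo,2),s.sum(),"x",np.round((e@rx)[[0]],3),np.round(np.percentile(e@rx,[5,95])*1000,1),"y",np.round(np.percentile(e@ry,[2,98])*1000,1))
print("tip z",np.sort(q[:,2])[:8].round(4))
```

```text
6.9167 [ 0.37928924 -0.21476694  0.17159151]
w 0.011558594823586177 44.9953119631391 df [-0.48932052 -1.40144978 -1.20776243] [ 0.37878283 -0.21439227  0.17098832]
9.9917 0.011752750683733364 44.99489183508558 [-0.03907631  0.33967627 -0.33619917]
0.31 93 x [-0.008] [-8.   5.2] y [-25.4  30.4]
0.33 120 x [-0.007] [-7.5  4.8] y [-24.9  23.8]
0.35 111 x [-0.008] [-8.4  4.2] y [-24.5  23.6]
0.37 124 x [-0.009] [-8.7  3.5] y [-24.9  23. ]
0.39 113 x [-0.009] [-8.7  2.5] y [-24.9  22.7]
0.41 114 x [-0.008] [-8.7  2.5] y [-20.1  17.7]
0.43 52 x [-0.009] [-8.6  3.3] y [-15.8   9. ]
tip z [0.3142 0.3148 0.3149 0.3152 0.3155 0.3158 0.3158 0.3159]
```

View pics/lift.png

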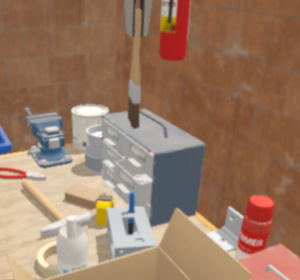

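The brush hangs straight in the fingers at about crop (135,70), with its tip at z 0.314 as computed. Next I carry it over the cabinet and press it on the pan.

Run:
```python
from h import *
R=RB[1]
env.movel([*PAN,.48],R,.22)
env.movel([*PAN,.29],R,.2); env.pause(.2); f0=np.array(env.read_wrist_force()); print(env.read_t(),f0)
z=.275
while z>=.250:
    env.movel([*PAN,z],R,.05); f=np.array(env.read_wrist_force())-f0
    print(round(z,3),np.round(f,2),np.round(env.read_ee_pos(),4))
    if f[2]>13: break
    z-=.0035
env.pause(.5); print(np.array(env.read_wrist_force())-f0)
pic,d,P=cloud("wrist"); cv2.imwrite("pics/press.png",cv2.cvtColor(pic,cv2.COLOR_RGB2BGR))
print(env.read_t())
```

```text
13.6 [ 0.17563219  0.64419391 -1.96613796]
0.275 [ 0.07 -0.61  1.14] [0.5103 0.2302 0.2745]
0.272 [ 0.42 -1.5   3.22] [0.511  0.2305 0.2719]
0.268 [ 1.09 -0.76  4.54] [0.5109 0.2305 0.2683]
0.265 [ 1.1  -0.    5.79] [0.5108 0.2305 0.2646]
0.261 [ 1.13 -0.71  6.26] [0.5108 0.2304 0.2612]
0.258 [ 1.18 -0.23  7.54] [0.5108 0.2304 0.2578]
0.254 [-1.84 -1.53 19.12] [0.5113 0.2307 0.2567]
[-2.32318303 -1.86758268 18.12252259]
16.1
```

The pan bottomed out: TCP 0.2565 puts the tip at 0.0905, which is 15.5 mm down at 18 N with no slip. Next I lift out and brush the foot.

Run:
```python
from h import *
R=RB[1]; T=down([1,-.015,0])
env.movel([*PAN,.30],R,.12); env.movel([*PAN,.48],R,.25)
env.movel([.613,-.278,.48],T,.25); env.movel([.613,-.278,.20],T,.2); env.movel([.613,-.278,.180],T,.06)
env.pause(.2); f0=np.array(env.read_wrist_force()); print(env.read_t(),f0)
z=.176
while z>=.165:
    env.movel([.613,-.278,z],T,.03); env.pause(.1); f=np.array(env.read_wrist_force())-f0
    print(round(z,4),np.round(f,2),np.round(env.read_ee_pos(),4))
    if f[2]>3: break
    z-=.001
for x in np.linspace(.613,.487,7)[1:]:
    env.movel([x,-.278+(.613-x)*.012,z],T,.07); f=np.array(env.read_wrist_force())-f0
    print(round(x,3),np.round(f,2),np.round(env.read_ee_pos(),4))
print(env.read_t())
```

```text
21.9583 [-0.04816746 -0.45485712 -1.33273801]
0.176 [0.26 0.21 0.71] [ 0.613 -0.278  0.176]
0.175 [-0.11  0.68  0.56] [ 0.613 -0.278  0.175]
0.174 [-0.3   1.06  0.65] [ 0.613 -0.278  0.174]
0.173 [-0.03 -0.13  1.17] [ 0.6131 -0.2781  0.1731]
0.172 [-1.6   0.5   7.22] [ 0.6133 -0.2782  0.173 ]
0.592 [ 1.29 -0.29  7.69] [ 0.5924 -0.2781  0.1729]
0.571 [1.56 1.17 8.72] [ 0.5718 -0.2778  0.1729]
0.55 [1.71 0.5  8.87] [ 0.5511 -0.2775  0.1729]
0.529 [2.72 0.5  7.75] [ 0.5301 -0.2773  0.1729]
0.508 [2.6  0.79 7.51] [ 0.5092 -0.277   0.1729]
0.487 [-0.31  0.31  0.59] [ 0.4855 -0.2759  0.1708]
26.4417
```

The stroke ran the full foot at about 7–8 N, and the force dropped once the bristles passed the free end. Next I lift, check the brush in hand against the earlier view, and check the bracket.

Run:
```python
from h import *
R=RB[1]
x,y,_=env.read_ee_pos()
env.movel([x,y,.40],None,.2); env.movel([*G[:2],.48],R,.2); env.pause(.3); print(env.read_t())
pic,d,P=cloud("scene")
m=(np.abs(P[...,0]-.379)<.06)&(np.abs(P[...,1]+.214)<.06)&(P[...,2]>.25)&(P[...,2]<.44)
q=P[m]
for lo in np.arange(.31,.44,.04):
    s=(q[:,2]>=lo)&(q[:,2]<lo+.02)
    if s.sum()>3: e=q[s]-[*G[:2],0]; print(round(lo,2),s.sum(),np.round(np.percentile(e@rx,[5,95])*1000,1),"y",np.round(np.percentile(e@ry,[2,98])*1000,1))
print("tip z",np.sort(q[:,2])[:8].round(4))
for n,(Pa) in dict(before=np.load("/tmp/scene0.npz")["P"],after=P).items():
    b=(Pa[...,0]>.6)&(Pa[...,0]<.68)&(Pa[...,1]>-.34)&(Pa[...,1]<-.2)&(Pa[...,2]>.02)&(Pa[...,2]<.07); print(n,b.sum(),np.median(Pa[b],0).round(4))
```

```text
28.9167
0.31 93 [-7.5  5.2] y [-26.2  30.4]
0.35 110 [-8.   4.4] y [-24.1  24.2]
0.39 113 [-8.3  2.4] y [-25.8  18.1]
0.43 51 [-8.3  2.7] y [-14.5  11.5]
tip z [0.3136 0.3144 0.3146 0.3147 0.3148 0.3149 0.3149 0.315 ]
before 277 [ 0.6374 -0.2701  0.0451]
after 277 [ 0.6374 -0.2699  0.045 ]
```

The brush has not shifted in the grip and the bracket has not moved. Next I insert the brush in the slot.

Run:
```python
from h import *
R=RB[1]
env.movel([*G[:2],.25],R,.2); env.pause(.2); f0=np.array(env.read_wrist_force())
ok=True
for z in[.235,.22,.205,.19,.18,.175,.1725]:
    env.movel([*G[:2],z],R,.08); f=np.array(env.read_wrist_force())-f0; print(z,np.round(f,2),np.round(env.read_ee_pos(),4))
    if np.linalg.norm(f)>10: ok=False; break
if ok:
    for z in[.1715,.1707,.17]:
        env.movel([*G[:2],z],R,.03); env.pause(.1); f=np.array(env.read_wrist_force())-f0; print(z,np.round(f,2))
        if f[2]>2: break
    effector.release(); env.pause(.5)
    env.movel([*G[:2],.27],R,.12); env.movel([*G[:2],.36],R,.15); env.pause(.5)
    pic,d,P=cloud("scene"); cv2.imwrite("pics/end.png",cv2.cvtColor(pic,cv2.COLOR_RGB2BGR))
    m=(np.abs(P[...,0]-.379)<.05)&(np.abs(P[...,1]+.214)<.035)&(P[...,2]>.09)&(P[...,2]<.25); q=P[m]
    print("top",q[:,2].max()); 
    for lo in(.1,.15,.2): s=(q[:,2]>=lo)&(q[:,2]<lo+.02); print(lo,np.median(q[s],0).round(4))
    q0=np.load("/tmp/scene0.npz")["P"][m]; print("before",np.nanmax(q0[:,2]),np.nanmedian(np.abs(q0-q),0))
print(env.read_t())
```

```text
0.235 [-0.02  0.07 -0.32] [ 0.3785 -0.2143  0.2348]
0.22 [ 0.39 -1.33  0.  ] [ 0.3787 -0.2144  0.22  ]
0.205 [ 0.45 -0.36 -0.39] [ 0.3787 -0.2144  0.205 ]
0.19 [ 0.86 -0.45  0.1 ] [ 0.3787 -0.2144  0.19  ]
0.18 [ 0.02 -0.15 -0.06] [ 0.3786 -0.2144  0.18  ]
0.175 [ 0.25 -1.05 -0.33] [ 0.3787 -0.2144  0.1749]
0.1725 [-1.03 -0.4   0.14] [ 0.3787 -0.2144  0.1724]
0.1715 [-0.22 -0.66  1.03]
0.1707 [ 0.19 -0.08  3.59]
top 0.21696841231140723
0.1 [ 0.3727 -0.229   0.1103]
0.15 [ 0.3754 -0.2203  0.1601]
0.2 [ 0.3753 -0.2212  0.2111]
before 0.21803714769050914 [0.00092372 0.00164674 0.00113415]
37.2917
```

View pics/end.png

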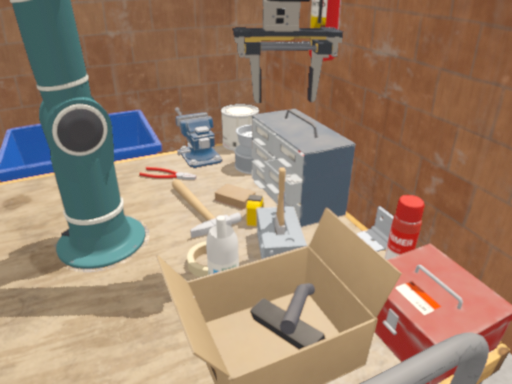

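The final view shows the brush standing in the rack at (282,190), the bracket at (380,230) and the can at (245,150), all as they were at the start. The open gripper is clear above, so I hand in.

```bash
python3 -c "
from station import env, effector, read_camera, camera_info
print(env.finish_job(),env.read_t())"
```

```text
the job is handed in; nothing more can be done
the job is handed in; nothing more can be done
```

Job handed in at about 37 s of the 67 s limit: the bristles were wetted with the pan pressed fully down, the foot was brushed from the leg past its free end, and the brush stands back in its slot bristles down, with the bracket measured unmoved and the can and other things looking undisturbed in the last view.

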